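Clamp a glued card in the round sprung press

ROBOT

A 6-joint arm with a two-finger parallel gripper is mounted at the origin on the work surface. World frame = base frame: x ahead of the robot, y to its left, z up, the work surface at z = 0. Lengths are in m, angles in rad, forces in N, time in s.
With the tool pointing down it reaches from about 0.35 to 0.8 m from the base axis. Payload 7.3 kg.
Tool frame: the origin (TCP) lies between the finger pads; the fingertips stand 25 mm ahead of it and the grasp point (between the pads) lies 6 mm ahead of it (r.tip_extent is the distance from the TCP to the fingertips, in m); z points along the fingers, y is the direction in which the jaws open and shut (so a half turn about z gives the same grasp; the last joint's range is limited). The gripper opens to 85 mm and grips with 20 to 120 N. Pads are 22 mm wide; open, the fingers measure 114 mm over their backs; the gripper's body (76 mm by 85 mm) begins 54 mm behind the grasp point. The pads swing forward as they close: fully open they stand 13 mm farther back than shut.
Start: joints at [0.966, 0.342, 1.524, -0, 1.275, -0.146], TCP at [0.232, 0.471, 0.256] pointing down, gripper open.
Joint ranges: [-2.53, 2.53], [-0.77, 2.02], [0.04, 2.7], [-1, 4.14], [0.28, 2.66], [-3.11, 3.11]. Speed limits (rad/s): [2.57, 2.57, 3.14, 3.14, 3.14, 3.14].

INTERFACE

Orientations are given as a unit quaternion [x, y, z, w].
In Python, from workcell import r, command_gripper, optics gives the robot as it stands. The module is installed in compiled form; this text tells all that it offers. Calls block until the motion is done:
- r.reach(position, orientation): joint-space move of the TCP to a pose.
- r.move_straight(position, orientation=None, speed=0.15, max_force=None): straight line of the TCP; orientation=None keeps the orientation; speed is the mean speed in m/s. With max_force (N) it stops when the force on the tool has changed by that much, and returns True; else False.
- r.movej(angles): joint-space move.
- command_gripper(opening, force=None): finger opening in m; force is the grip in N (None keeps the last); returns when the fingers have stopped.
- r.hold(seconds).
- r.solve_ik(position, orientation): joint angles nearest the present ones, or None.
- r.read_state(): the state.
- optics.get_image(name): name is "scene" or "side" or "wrist"; returns (picture, depth): 384x512x3 uint8, red, green, blue; 384x512 float32, m along the optical axis (not along the pixel's ray), 0 where there is no reading.
- optics.camera_model(name): a dict with "K" (3x3 intrinsics, pixels), "R" (3x3) and "t" (3): a world point X has camera coordinates R X + t; the wrist camera has in their place "tool_from_camera" (4x4, takes a point from camera to tool coordinates, whose origin is the TCP and whose axes are the flange's). Camera axes: x right, y down, z forward; pixel columns grow to the right and rows downward; lengths in m; the calibration is good to about 2 mm. A picture is of the moment at which its call begins: read the wrist's pose just before it. camera_model takes no time and is no camera call.
A pose or a line that the arm cannot do raises r.PlanningError and nothing moves.
- r.finish_job(): hands the job in, once; it reports no verdict.
The state is a dict: "time_s": time; "joint_positions": joint angles; "dq": joint speeds; "tau": joint torques, N m; "eef_pos": TCP position; "eef_rot": TCP orientation; "contact_force": force on the tool from outside, world axes, zero at the start; "torque": the same for the moment, N m; "grip_width": finger opening in m.
Only numpy, scipy, OpenCV 4.12 (cv2) and the standard library are available. Lean on these libraries where they do the work, as an engineer would, in place of code of your own. Each camera call takes 0.05 s, during which the arm holds its last target.

TASK

Take the wooden dust cover off the round press and lay it flat on the table, right way up and clear of the press. Then stand the steel tamper in the press with its lugs in the gaps, push it squarely down until the sprung plate bottoms out level, and turn it clockwise so that its lugs catch under the ledges and it stays locked down, level, when you let go. Leave everything else where it stands.

Things in the scene. Friction and masses are not known exactly. Their poses are not given: they have to be found in the camera images.
- press: Round grey press fixed to the table: base disc 128 mm wide, 10 mm thick; shell 113 mm wide outside, 101 mm inside, rim 60 mm above the table. Origin: centre of its underside, z up. Inside, three aluminium ledges reach in to a radius of 41.5 mm, heights 44 to 52 mm, with three gaps between them, 50 degrees wide, middles at 0, 120 and 240 degrees from its own x axis.
- press_gap (a point): Middle of the gap at 0 degrees: 46 mm out along the press's x axis, 52 mm up. Clockwise (from above) of each gap a ledge spans 70 degrees: a lug that is down the gap and wholly below 44 mm can turn clockwise under it, to a stop at about 80 degrees from the gap's middle; 60 degrees is well caught. Counter-clockwise it meets a stop after about 18 degrees.
- plate_top (a point): Centre of the top face of the sprung steel plate inside the press (79 mm wide, with a white card on it); z is its normal. The top is 40 mm above the table at rest and 24 mm when bottomed out. The plate also tilts on springs (1.5 N m/rad, up to 0.12 rad) if it is not pressed squarely.
- plate (a joint): How far the plate is pressed down, m: 0 at rest, 0.016 bottomed out (hard stop). The spring pushes with 6 N at rest and 600 N/m more, 15.6 N at the bottom. About 0.010 when the tamper is locked.
- cover: Wooden dust cover lying on the press's rim: disc 110 mm wide, 6 mm thick, with a turned knob on top in the middle: 18 mm wide at the disc, widening to 25 mm at heights 18 to 40 mm, top at 44 mm over the underside. Origin: centre of the underside, z up. About 0.12 kg.
- tamper: Steel tamper standing on the table between two tall bottles off its +x and -x sides (fingers have room closing along its y axis). Disc 75 mm wide, 16 mm thick. Origin: centre of the underside, the pressing face, z up. 0.24 to 0.39 kg. Underside above the table: 40 mm on the plate at rest, 24 mm with the plate bottomed out, 30 mm when locked.
- tamper_lug (a point): Outer end of one of the tamper's three lugs, 47 mm out along its x axis, 11 mm over the underside. Lugs are 12 mm wide, at heights 8 to 14 mm, at 0, 120 and 240 degrees from its x axis; each must go down a gap of the press.
- tamper_handle (a point): On the axis of the tamper's square dark wooden handle, 74 mm over the underside, a good height to grip. The handle is 24 mm by 24 mm, sides along the tamper's x and y axes, heights 16 to 92 mm.
- bottle_a: Bystander: amber ink bottle, 52 mm wide, 140 mm tall, beside the tamper's +x side, centre about 92 mm from the tamper's. Origin: centre of the underside.
- bottle_b: Bystander: the same kind of bottle beside the tamper's -x side. Origin: centre of the underside.
- pad: Bystander: low round pad, 84 mm wide, 19 mm high, grey with a black top. Origin: centre of the underside.
- inkjar: Bystander: small capped ink jar, 48 mm wide, 52 mm tall. Origin: centre of the underside.
- dish: Bystander: white dish, 60 mm wide, 26 mm tall. Origin: centre of the underside.
- weight: Bystander: brass paperweight, 90 mm along its x axis, 35 mm along y, 22 mm high with a knob to 36 mm. Origin: centre of the underside.
- brush: Bystander: brush 160 mm long lying on the table along its x axis, under 30 mm high. Origin: near the middle of its length.
- cup: Bystander: open white water cup without a handle, 68 mm wide, 62 mm tall, near the pad. Origin: centre of the underside.
Mind the look-alikes: they are no part of the job. Leave any orange or purple look-alike of the tamper alone. Of the things shaped like the cover, the wooden one is meant.

How it is judged:
By the outcome, as a careful person would: the job done as asked, in the order asked, and still so for the second after the job is handed in, with the robot touching nothing.
It also fails if it takes over 61 s, if anything falls off the work surface, if the arm or the gripper's body presses on something with over 40 N, if the wrist force passes 120 N, or if a joint passes its speed limit or range.

## Working session

There is one attempt and no reset: what is moved stays moved. The work goes in short steps, each a Python script; the robot and the scene stay as the last script left them, time stands still between calls to the robot, and variables do not carry over. Pictures are saved under pics/ and viewed, and the job is handed in when it is done.

```bash
mkdir -p pics; python3 - <<'E'
from workcell import r, command_gripper, optics
import cv2,numpy as np
for n in ["scene","side","wrist"]:
    im,d=optics.get_image(n); cv2.imwrite(f"pics/{n}0.png",im[:,:,::-1]); np.savez(f"{n}0.npz",im=im,d=d)
    m=optics.camera_model(n); print(n,{k:np.round(v,4).tolist() for k,v in m.items()})
s=r.read_state();print(s["time_s"],s["eef_pos"],s["eef_rot"],r.tip_extent)
E
```

```text
scene {'K': [[384.2974, 0.0, 249.9801], [0.0, 384.2974, 196.6349], [0.0, 0.0, 1.0]], 'R': [[-0.8716, 0.4901, -0.0021], [0.3403, 0.602, -0.7223], [-0.3528, -0.6303, -0.6915]], 't': [0.4623, -0.1479, 1.4462]}
side {'K': [[468.7578, 0.0, 252.9654], [0.0, 468.7578, 190.9205], [0.0, 0.0, 1.0]], 'R': [[0.992, -0.1259, -0.0009], [-0.0852, -0.666, -0.7411], [0.0928, 0.7353, -0.6714]], 't': [-0.5246, 0.1035, 1.1807]}
wrist {'K': [[265.2444, 0.0, 257.5122], [0.0, 265.2444, 188.6115], [0.0, 0.0, 1.0]], 'tool_from_camera': [[0.0005, -0.9655, -0.2602, 0.0659], [1.0, 0.0008, -0.0009, -0.0004], [0.0011, -0.2602, 0.9655, -0.1175], [0.0, 0.0, 0.0, 1.0]]}
0.15 [0.2323224  0.47050545 0.25579749] [ 2.27365618e-01  9.73809303e-01 -5.26728228e-04 -2.00483735e-04] 0.025
```

View pics/scene0.png

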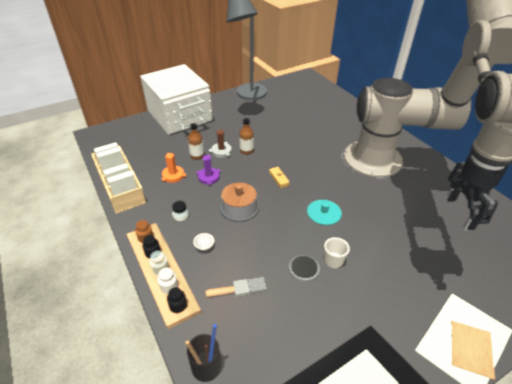

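View pics/side0.png

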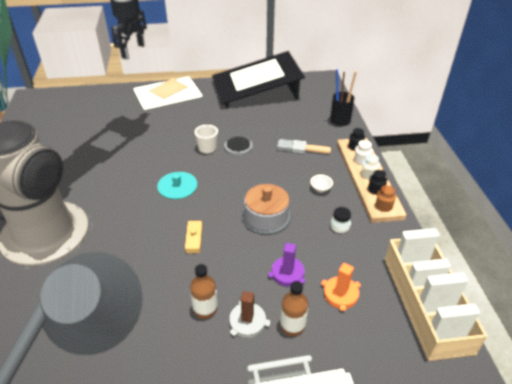

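View pics/wrist0.png

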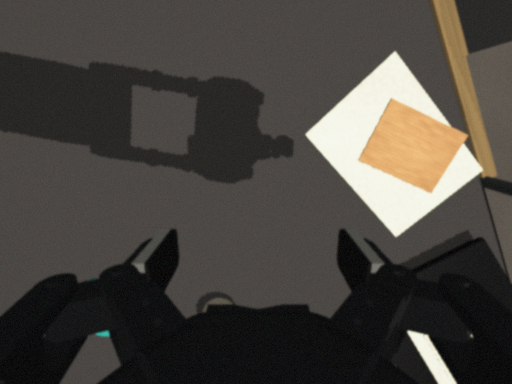

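The scene picture shows these candidates:
- **Tampers:** orange (173,168), purple (208,170), and a steel one with a dark handle between the bottles (221,145). The steel one fits the description.
- **Covers:** a teal disc (324,211) and a wooden one on the press (239,198). The wooden one is meant.

Next I'll enlarge crops to confirm both choices, and measure.

```bash
cat > h.py <<'E'
from workcell import r, command_gripper, optics
import cv2,numpy as np
from scipy.spatial.transform import Rotation as Ro
def cam(n,pose=None):
    m=optics.camera_model(n)
    if n=="wrist":
        T=np.array(m["tool_from_camera"]); p,q=pose
        W=np.eye(4);W[:3,:3]=Ro.from_quat(q).as_matrix();W[:3,3]=p
        C=W@T; R=C[:3,:3].T; t=-R@C[:3,3]
    else: R,t=np.array(m["R"]),np.array(m["t"])
    return np.array(m["K"]),R,t
def onplane(uv,z,C):
    K,R,t=C; uv=np.atleast_2d(uv).astype(float)
    d=(R.T@np.linalg.inv(K)@np.c_[uv,np.ones(len(uv))].T).T
    c=-R.T@t
    return c+d*((z-c[2])/d[:,2])[:,None]
def proj(X,C):
    K,R,t=C; x=(K@(R@np.atleast_2d(X).T+t[:,None])).T; return x[:,:2]/x[:,2:]
def cloud(d,C):
    K,R,t=C; v,u=np.indices(d.shape); 
    P=np.stack([(u-K[0,2])/K[0,0]*d,(v-K[1,2])/K[1,1]*d,d],-1)
    return (P-t)@R
def circfit(P):
    A=np.c_[2*P[:,:2],np.ones(len(P))]; s=np.linalg.lstsq(A,(P[:,:2]**2).sum(1),rcond=None)[0]
    return s[:2],np.sqrt(s[2]+s[:2]@s[:2])
def snap(n,name):
    s=r.read_state(); im,d=optics.get_image(n); cv2.imwrite(f"pics/{name}.png",im[:,:,::-1])
    np.savez(f"{name}.npz",im=im,d=d,p=s["eef_pos"],q=s["eef_rot"]); return im,d,cam(n,(s["eef_pos"],s["eef_rot"]))
def down(yaw):  # tool down, tool y axis at angle yaw+90deg ; tool x at yaw
    c,s=np.cos(yaw),np.sin(yaw)
    return Ro.from_matrix(np.array([[c,s,0],[s,-c,0],[0,0,-1]]).astype(float)).as_quat()
E
python3 - <<'E'
from h import *
for n,boxes in [("scene",{"press":(200,170,280,230),"tamp":(180,115,270,190),"all":(140,110,360,290)}),("side",{"press":(230,170,310,240),"tamp":(170,230,370,345)})]:
    z=np.load(f"{n}0.npz");im,d=z["im"],z["d"];C=cam(n);P=cloud(d,C)
    for k,(a,b,c,e) in boxes.items():
        cv2.imwrite(f"pics/{n}_{k}.png",cv2.resize(im[b:e,a:c,::-1],None,fx=min(780/(c-a),580/(e-b)),fy=min(780/(c-a),580/(e-b)),interpolation=cv2.INTER_CUBIC))
for n,pts in [("scene",{"tamper":(221,145),"cover knob":(239,188),"ink":(180,208),"dish":(204,242),"pad":(304,267),"cup":(337,252),"teal":(324,211),"weight":(279,177),"brush":(240,288),"purple":(208,172),"orange":(173,170),"bA":(246,140),"bB":(196,145)})]:
    z=np.load(f"{n}0.npz");P=cloud(z["d"],cam(n))
    for k,(u,v) in pts.items(): print(k,np.round(P[v,u],3))
E
```

```text
tamper [ 0.485 -0.303  0.039]
cover knob [ 0.567 -0.003  0.096]
ink [ 0.746 -0.056  0.052]
dish [0.725 0.066 0.004]
pad [0.524 0.294 0.017]
cup [0.407 0.294 0.01 ]
teal [0.344 0.148 0.017]
weight [ 0.38  -0.061  0.018]
brush [0.71  0.266 0.017]
purple [ 0.59  -0.191  0.032]
orange [ 0.693 -0.258  0.035]
bA [ 0.404 -0.254  0.064]
bB [ 0.578 -0.316  0.064]
```

```bash
python3 - <<'E'
import cv2,numpy as np
a=[cv2.resize(cv2.imread(f"pics/{n}.png"),(380,290)) for n in ["scene_press","scene_tamp","side_press","side_tamp"]]
cv2.imwrite("pics/crops.png",np.vstack([np.hstack(a[:2]),np.hstack(a[2:])]))
E
```

```text
(no output)
```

View pics/crops.png

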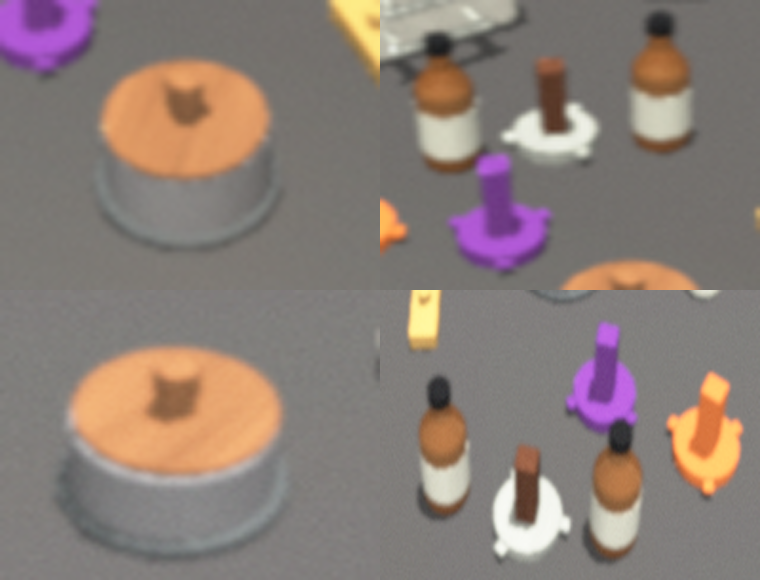

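The crops confirm both choices. The steel tamper (bright disc, dark wooden handle) stands between the amber bottles, and the wooden cover lies on the press. Now I'll measure the cover and the tamper.

```bash
python3 - <<'E'
from h import *
def blob(mask,seed):
    n,l,st,ce=cv2.connectedComponentsWithStats(mask.astype(np.uint8)); k=l[seed[1],seed[0]]
    return (l==k).astype(np.uint8), st[k]
out={}
for n,cs,ts,hs in [("scene",(235,200),(212,149),(221,135)),("side",(270,205),(237,318),(248,303))]:
    z=np.load(f"{n}0.npz");im=z["im"];C=cam(n);hsv=cv2.cvtColor(im,cv2.COLOR_RGB2HSV);H,S,V=cv2.split(hsv)
    m,st=blob((H<20)&(S>90)&(V>110),cs); 
    c=max(cv2.findContours(m,cv2.RETR_EXTERNAL,cv2.CHAIN_APPROX_NONE)[0],key=cv2.contourArea)[:,0]
    # far rim may be occluded by knob; use hull
    P=onplane(cv2.convexHull(c)[:,0],0.066,C); print(n,"cover",st,circfit(P))
    E,_=circfit(P); print(" resid",np.round(np.linalg.norm(P[:,:2]-E,axis=1)*1e3,1))
    m,st=blob((S<60)&(V>150),ts); print(" disc blob",st)
    c=max(cv2.findContours(m,cv2.RETR_EXTERNAL,cv2.CHAIN_APPROX_NONE)[0],key=cv2.contourArea)[:,0]
    P=onplane(c,0.014,C); 
    E,rad=circfit(P)
    # robust: keep <41 mm
    for _ in range(5):
        dd=np.linalg.norm(P[:,:2]-E,axis=1); k=abs(dd-0.0375)<0.003; E,rad=circfit(P[k])
    print(" tamper disc",E,rad)
    dd=np.linalg.norm(P[:,:2]-E,axis=1); an=np.degrees(np.arctan2(*(P[:,:2]-E).T[::-1]))
    k=dd>0.0425; print(" far", sorted(zip(np.round(an[k]),np.round(dd[k]*1e3))))
    # handle top
    m,st=blob((S>60)&(V<140)&((H<15)|(H>170)),hs);print(" handle",st)
    PP=cloud(z["d"],C); q=PP[(m>0)]; top=q[q[:,2]>0.082]; print(" handle top",len(top),top.mean(0) if len(top) else None)
    k=PP[st[1]-2:st[1]+st[3]+2,st[0]-3:st[0]+st[2]+3]
E
```

```text
scene cover [221 182  36  25 684] (array([ 0.56589816, -0.01001861]), np.float64(0.0553941020788588))
 resid [55.7 55.7 55.9 55.7 54.8 55.1 55.  53.8 54.  56.4 56.8 56.3 56.4 55.7
 55.2 54.9 54.9 54.3 55.  54.9 55.6 56.  55.4 56. ]
 disc blob [209 142  23  15 196]
 tamper disc [ 0.4810787  -0.31423778] 0.038145439400199696
 far [(np.float64(-147.0), np.float64(47.0)), (np.float64(-142.0), np.float64(46.0)), (np.float64(-138.0), np.float64(44.0)), (np.float64(-133.0), np.float64(43.0)), (np.float64(-25.0), np.float64(45.0)), (np.float64(-17.0), np.float64(45.0)), (np.float64(-10.0), np.float64(47.0)), (np.float64(-8.0), np.float64(43.0)), (np.float64(39.0), np.float64(43.0)), (np.float64(60.0), np.float64(46.0)), (np.float64(65.0), np.float64(47.0)), (np.float64(89.0), np.float64(46.0)), (np.float64(93.0), np.float64(48.0)), (np.float64(96.0), np.float64(50.0)), (np.float64(104.0), np.float64(47.0)), (np.float64(109.0), np.float64(43.0))]
 handle [217 130   7  19 104]
 handle top 18 [ 0.48409077 -0.31284721  0.08742959]
side cover [ 245  184   44   30 1042] (array([ 0.56129148, -0.016
[... 793 characters left out ...]
.float64(-18.0), np.float64(48.0)), (np.float64(-15.0), np.float64(47.0)), (np.float64(-13.0), np.float64(47.0)), (np.float64(-10.0), np.float64(47.0)), (np.float64(-7.0), np.float64(43.0)), (np.float64(-7.0), np.float64(45.0)), (np.float64(61.0), np.float64(43.0)), (np.float64(103.0), np.float64(48.0)), (np.float64(104.0), np.float64(45.0)), (np.float64(104.0), np.float64(51.0)), (np.float64(105.0), np.float64(43.0)), (np.float64(107.0), np.float64(49.0)), (np.float64(109.0), np.float64(47.0)), (np.float64(110.0), np.float64(45.0)), (np.float64(114.0), np.float64(44.0)), (np.float64(118.0), np.float64(43.0))]
 handle [241 294  13  28 236]
 handle top 42 [ 0.47249878 -0.35461421  0.12466951]
```

```bash
python3 - <<'E'
from h import *
s=r.read_state(); M=Ro.from_quat(s["eef_rot"]).as_matrix(); print(np.round(M,3), np.degrees(np.arctan2(M[1,0],M[0,0])))
for yaw in (-180,-90,0,90,180):
    q=r.solve_ik([0.563,-0.013,0.2],down(np.radians(yaw))); print(yaw,None if q is None else np.round(q,2))
q=down(np.radians(180)); r.reach([0.563,-0.013,0.2],q)
im,d,C=snap("wrist","w1"); print(r.read_state()["time_s"],r.read_state()["eef_pos"])
E
```

```text
[[-0.897  0.443 -0.001]
 [ 0.443  0.897 -0.001]
 [ 0.    -0.001 -1.   ]] 153.7159426377495
-180 [-0.16  0.46  1.5  -0.    1.18 -1.73]
-90 [-0.16  0.46  1.5  -0.    1.18  2.98]
0 [-0.16  0.46  1.5  -0.    1.18  1.41]
90 [-0.16  0.46  1.5  -0.    1.18 -0.16]
180 [-0.16  0.46  1.5  -0.    1.18 -1.73]
2.3083 [ 0.56300671 -0.01212606  0.20014529]
```

View pics/w1.png

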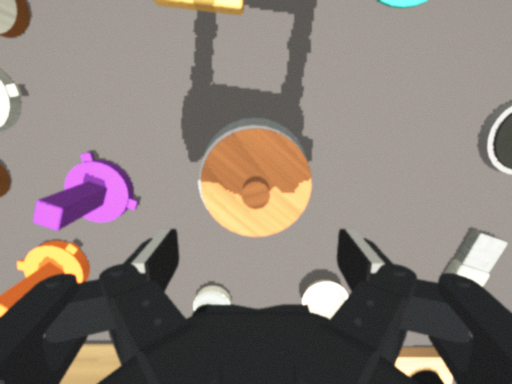

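The wrist view shows the wooden cover centred near (256,180) with its knob at (257,192). The purple tamper is at (95,190) and clear of it. I'll measure the cover here and compare it with the other two cameras.

```bash
python3 - <<'E'
from h import *
z=np.load("w1.npz");im=z["im"];C=cam("wrist",(z["p"],z["q"]))
H,S,V=cv2.split(cv2.cvtColor(im,cv2.COLOR_RGB2HSV))
m=((H<22)&(S>90)).astype(np.uint8); n,l,st,ce=cv2.connectedComponentsWithStats(m); k=l[215,256]; m=(l==k).astype(np.uint8); print(st[k])
c=max(cv2.findContours(m,cv2.RETR_EXTERNAL,cv2.CHAIN_APPROX_NONE)[0],key=cv2.contourArea)
P=onplane(cv2.convexHull(c)[:,0],0.066,C); print(circfit(P))
P=cloud(z["d"],C); q=P[170:215,235:280].reshape(-1,3); print(np.percentile(q[:,2],[5,50,98])); t=q[q[:,2]>0.095]; print(len(t),t.mean(0))
t=P[100:240,190:320].reshape(-1,3);t=t[(t[:,2]>.058)&(t[:,2]<.074)];print("disc",t.mean(0))
cv2.imwrite("pics/w1c.png",cv2.resize(im[110:245,190:325,::-1],None,fx=4,fy=4))
E
```

```text
[ 201  129  111  108 8078]
(array([ 0.56127093, -0.0142657 ]), np.float64(0.054350879580457666))
[0.06488719 0.06640009 0.10318159]
659 [ 0.5590853  -0.01444435  0.10489121]
disc [ 0.5561267  -0.01558018  0.06551276]
```

View pics/w1c.png

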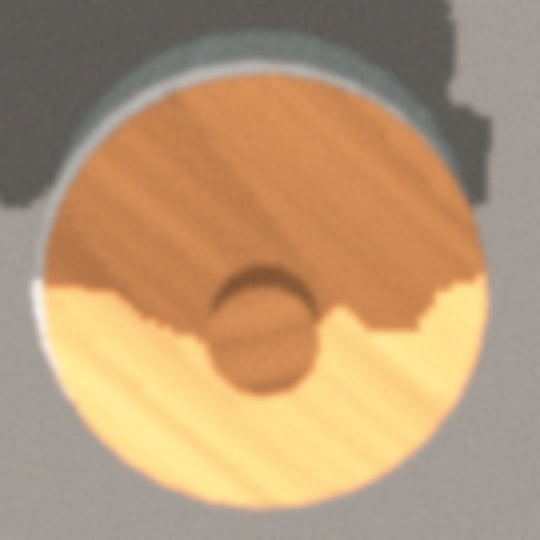

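```bash
python3 - <<'E'
from h import *
q=down(np.pi); x,y=0.5602,-0.0145
print(r.move_straight([x,y,0.13],q,speed=0.15)); 
print(r.move_straight([x,y,0.098],speed=0.08,max_force=12), r.read_state()["eef_pos"])
command_gripper(0.0,30); s=r.read_state(); print(s["grip_width"],s["eef_pos"],s["contact_force"])
r.move_straight([x,y,0.15],speed=0.12); s=r.read_state(); print(s["contact_force"],s["grip_width"],s["time_s"])
im,d,C=snap("scene","s2"); snap("wrist","w2")
a=cv2.imread("pics/s2.png"); b=cv2.imread("pics/w2.png"); cv2.imwrite("pics/c2.png",cv2.resize(np.hstack([a[120:320,140:400],cv2.resize(b,(267,200))]),None,fx=1.5,fy=1.5))
E
```

```text
False
False [ 0.56043893 -0.01454599  0.09823758]
0.023397041843077206 [ 0.56034342 -0.01454602  0.09835328] [-0.74038002 -0.0415916   4.34752933]
[ 1.22074412  0.18022385 -1.21617245] 0.023680082698093616 4.65
```

View pics/c2.png

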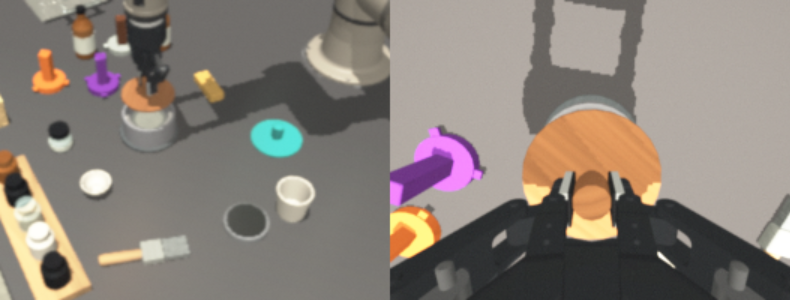

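The cover is in the gripper and off the press. The open spot near (0.535, 0.15) is free, so I'll lay it there.

```bash
python3 - <<'E'
from h import *
q=down(np.pi); x,y=0.53,0.15
r.move_straight([x,y,0.13],q,speed=0.2); r.move_straight([x,y,0.055],speed=0.15); r.hold(0.2)
hit=r.move_straight([x,y,0.034],speed=0.03,max_force=4); s=r.read_state(); print(hit,s["eef_pos"],s["contact_force"])
command_gripper(0.06); s=r.read_state(); print(s["contact_force"])
r.move_straight([x,y,0.12],speed=0.2)
q2=down(np.pi)
r.reach([0.561,-0.015,0.24],q2); snap("wrist","w3"); snap("scene","s3"); snap("side","d3"); print(r.read_state()["time_s"])
E
```

```text
True [0.5298309  0.14999629 0.03814905] [-0.09556519  0.09728249  4.53501038]
[ 0.43969809 -0.26809967 -0.35799272]
9.1417
```

View pics/w3.png

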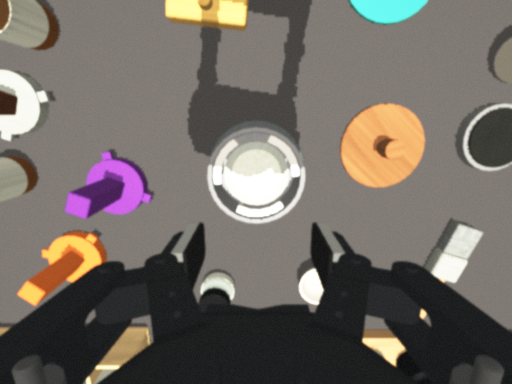

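View pics/d3.png

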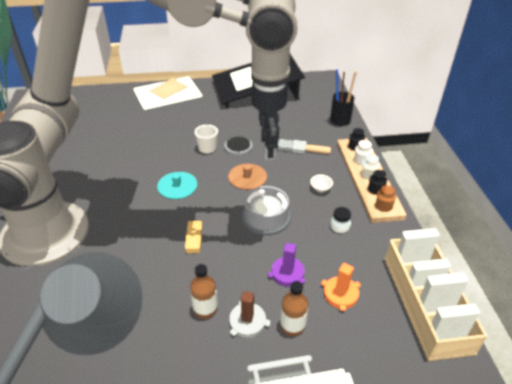

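The cover lies flat on the table, at wrist (383,145) and side (247,176), clear of the press. Inside the press the bright ledges and the gaps between them are visible. I'll rectify that view at ledge height.

```bash
python3 - <<'E'
from h import *
z=np.load("w3.npz");im=z["im"];C=cam("wrist",(z["p"],z["q"]))
# rim outer/inner: use depth cloud of rim z>0.055
P=cloud(z["d"],C); R=P[110:230,195:320].reshape(-1,3); rim=R[(R[:,2]>.0565)&(R[:,2]<.068)]; c,rad=circfit(rim); print("rim",c,rad,len(rim),np.median(rim[:,2]))
led=R[(R[:,2]>.047)&(R[:,2]<.0555)]
c0=np.array([0.561,-0.0145])
def top(zz,c,half=0.065,n=520):
    g=(np.arange(n)-n/2)/(n/2)*half
    X,Y=np.meshgrid(c[0]+g,c[1]-g)  # x right, y up
    uv=proj(np.c_[X.ravel(),Y.ravel(),np.full(X.size,zz)],C).reshape(n,n,2).astype(np.float32)
    return cv2.remap(im,uv[...,0],uv[...,1],cv2.INTER_CUBIC)
t=top(0.052,c0); n=520
for rr in (41.5,50.5): cv2.circle(t,(260,260),int(rr*4),(255,0,0),1)
for a in range(0,360,30):
    e=np.radians(a); cv2.putText(t,str(a),(int(260+225*np.cos(e))-12,int(260-225*np.sin(e))),0,0.4,(255,255,0),1)
cv2.imwrite("pics/top3.png",t[:,:,::-1])
# polar brightness at ledge radius
g=cv2.cvtColor(im,cv2.COLOR_RGB2GRAY)
for a in range(0,360,5):
    e=np.radians(a); rr=np.linspace(.043,.0495,7); X=np.c_[c0[0]+rr*np.cos(e),c0[1]+rr*np.sin(e),np.full(7,.052)]
    uv=proj(X,C).astype(np.float32); v=cv2.remap(g,uv[:,:1],uv[:,1:],cv2.INTER_LINEAR).ravel(); print(a,v.tolist(),end="; " if a%15 else "\n")
E
```

```text
rim [ 0.55932149 -0.01642919] 0.05295855265733841 1547 0.05949101874368537
0 [255, 255, 255, 255, 255, 251, 214]
5 [255, 255, 255, 255, 255, 250, 217]; 10 [255, 255, 255, 255, 254, 242, 190]; 15 [255, 255, 255, 255, 255, 248, 222]
20 [255, 255, 255, 255, 252, 223, 178]; 25 [255, 255, 255, 255, 254, 244, 196]; 30 [255, 255, 255, 255, 255, 240, 204]
35 [255, 255, 255, 255, 253, 235, 190]; 40 [254, 255, 253, 248, 229, 191, 155]; 45 [108, 103, 98, 99, 99, 108, 142]
50 [95, 97, 95, 94, 96, 105, 137]; 55 [92, 94, 93, 93, 98, 109, 142]; 60 [92, 94, 93, 92, 95, 108, 139]
65 [92, 92, 91, 91, 93, 103, 134]; 70 [90, 90, 92, 89, 90, 109, 156]; 75 [92, 90, 89, 90, 91, 107, 156]
80 [87, 88, 88, 86, 90, 107, 157]; 85 [88, 88, 88, 86, 89, 118, 170]; 90 [182, 168, 158, 149, 130, 130, 165]
95 [255, 255, 255, 255, 255, 249, 227]; 100 [255, 255, 255, 255, 255, 249, 232]; 105 [255, 255, 255, 255, 255, 239, 186]
110 [253, 252, 249, 245, 236, 202, 159]; 115 [236, 235, 235, 235, 230, 205, 168]; 120 [235, 234, 235, 236, 231, 216, 176]
125 [235, 235, 236, 235, 233, 220, 181]; 130 [234, 236, 236, 235, 234, 227
[... 1084 characters left out ...]
 255, 255, 255, 255]; 270 [250, 255, 255, 255, 255, 255, 255]
275 [251, 255, 255, 255, 255, 255, 255]; 280 [234, 237, 242, 245, 245, 245, 243]; 285 [169, 120, 95, 89, 87, 85, 86]
290 [116, 94, 87, 88, 86, 88, 88]; 295 [96, 89, 88, 88, 89, 89, 88]; 300 [94, 90, 89, 89, 90, 88, 90]
305 [90, 89, 91, 93, 92, 90, 91]; 310 [93, 92, 93, 92, 94, 92, 95]; 315 [93, 92, 92, 93, 92, 96, 95]
320 [96, 96, 97, 95, 96, 96, 94]; 325 [171, 163, 138, 130, 109, 112, 101]; 330 [255, 255, 255, 255, 255, 255, 249]
335 [255, 255, 255, 255, 255, 254, 250]; 340 [255, 255, 255, 255, 255, 255, 249]; 345 [255, 255, 255, 255, 255, 255, 248]
350 [255, 255, 255, 255, 255, 254, 247]; 355 [255, 255, 255, 255, 255, 251, 223];
```

View pics/top3.png

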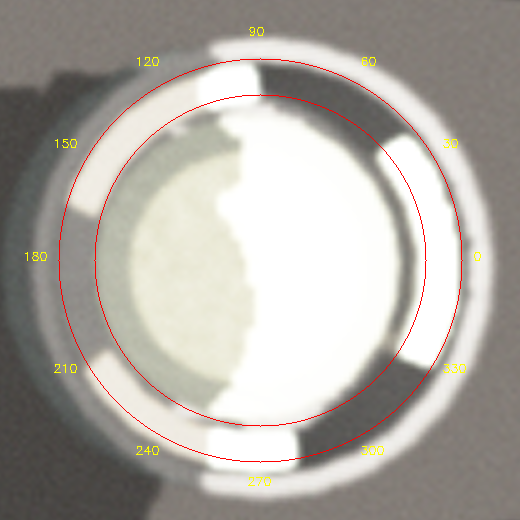

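```bash
python3 - <<'E'
from h import *
from scipy.optimize import least_squares
z=np.load("w3.npz");im=z["im"];C=cam("wrist",(z["p"],z["q"]))
g=cv2.GaussianBlur(cv2.cvtColor(im,cv2.COLOR_RGB2GRAY),(0,0),0.7).astype(np.float32)
c0=np.array([0.5605,-0.0155])
def samp(X):
    uv=proj(X,C).astype(np.float32); return cv2.remap(g,uv[:,:1],uv[:,1:],cv2.INTER_LINEAR).ravel()
ends=[]
for lo,hi in [(30,55),(78,100),(155,178),(200,222),(272,296),(315,338)]:
  for rr in (.0435,.0455,.0475):
    a=np.radians(np.arange(lo,hi,.25)); X=np.c_[c0[0]+rr*np.cos(a),c0[1]+rr*np.sin(a),np.full(len(a),.052)]
    v=samp(X); th=(v[:8].mean()+v[-8:].mean())/2; k=np.where(np.diff(np.sign(v-th)))[0]
    k=k[np.argmin(abs(k-len(a)/2))]; ends.append(np.r_[X[k,:2],(lo+hi)/2])
ends=np.array(ends)
def res(p):
    o=[]
    for i,(x,y,_) in enumerate(ends):
        j=i//3; gap=j//2; sgn=-1 if j%2==0 else 1
        ang=p[2]+gap*2*np.pi/3+sgn*np.radians(25)
        o.append(-(x-p[0])*np.sin(ang)+(y-p[1])*np.cos(ang))
    return np.array(o)
f=least_squares(res,[*c0,np.radians(66)]); print("ends fit",f.x[:2],np.degrees(f.x[2]),np.round(f.fun*1e3,1))
# scene/side check of press rim: depth
for n in ("scene","side"):
    z=np.load({"scene":"s3","side":"d3"}[n]+".npz"); P=cloud(z["d"],cam(n)).reshape(-1,3); k=(np.hypot(*(P[:,:2]-c0).T)<.07)&(P[:,2]>.054)&(P[:,2]<.066); print(n,k.sum(),circfit(P[k]))
# tamper in wrist w3: where
z=np.load("w3.npz"); print(onplane([8,104],.092,C))
E
```

```text
ends fit [ 0.56011101 -0.0162624 ] 65.77840682996082 [ 2.4  2.1  1.5 -1.9 -1.6 -1.3  1.2  1.3  1.  -1.4 -1.3 -1.1  2.   1.9
  1.5 -2.4 -2.1 -1.9]
scene 171 (array([ 0.56465724, -0.01426621]), np.float64(0.05351207823511349))
side 337 (array([ 0.55870204, -0.0180347 ]), np.float64(0.05295896321269385))
[[ 0.48170546 -0.25129739  0.092     ]]
```

The press centre from the wrist view is (0.560, -0.016), with gap middles at about 66°, 186° and 306°. Next I'll look at the tamper from above.

```bash
python3 - <<'E'
from h import *
q=down(np.radians(162)); command_gripper(0.07)
print(r.solve_ik([0.478,-0.318,0.27],q))
r.reach([0.478,-0.318,0.27],q); snap("wrist","w4"); print(r.read_state()["time_s"],r.read_state()["eef_pos"])
E
```

```text
[-7.20506739e-01  4.23232703e-01  1.36123370e+00 -4.44089210e-16
  1.35712625e+00 -1.97714380e+00]
10.6583 [ 0.47863997 -0.31671612  0.26991389]
```

View pics/w4.png

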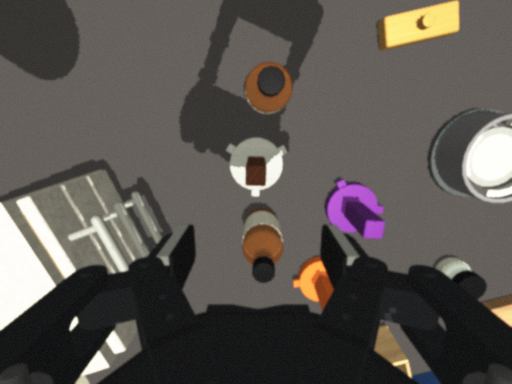

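The steel tamper is at (256,164) between the bottles at (268,88) and (263,245). Its lugs are at (256,191), (232,150) and (282,150). I'll measure it here.

```bash
python3 - <<'E'
from h import *
z=np.load("w4.npz");im=z["im"];C=cam("wrist",(z["p"],z["q"]))
H,S,V=cv2.split(cv2.cvtColor(im,cv2.COLOR_RGB2HSV))
sub=np.zeros_like(H);sub[128:200,222:292]=1
m=(((S<70)&(V>135))&(sub>0)).astype(np.uint8); n,l,st,ce=cv2.connectedComponentsWithStats(m); k=l[152,256]; m=(l==k).astype(np.uint8); print(st[k])
c=max(cv2.findContours(m,cv2.RETR_EXTERNAL,cv2.CHAIN_APPROX_NONE)[0],key=cv2.contourArea)[:,0]
P=onplane(c,0.014,C)[:,:2]; E,rad=circfit(P)
for _ in range(8):
    dd=np.linalg.norm(P-E,axis=1); kk=abs(dd-.0378)<.0025; E,rad=circfit(P[kk])
print("disc",E,rad,kk.sum())
dd=np.linalg.norm(P-E,axis=1); an=np.degrees(np.arctan2(*(P-E).T[::-1]))
f=dd>.0415; a=an[f]; print(sorted(np.round(a))); 
ph=np.exp(3j*np.radians(a)); print("lug phase",np.degrees(np.angle(ph.mean()))/3, [np.round(a[abs((a-c0+180)%360-180)<30].mean(),1) for c0 in (-18,102)])
# handle
m=((V<110)&(S>90)&(sub>0)).astype(np.uint8); n,l,st,ce=cv2.connectedComponentsWithStats(m); k=l[172,256]; print("handle",st[k])
hm=l==k; PP=cloud(z["d"],C); t=PP[hm]; tt=t[t[:,2]>.085]; print(len(tt),tt.mean(0))
uv=np.argwhere(hm&(PP[...,2]>.085))[:,::-1]; print("top uv",uv.mean(0),onplane(uv.mean(0),.092,C))
W=onplane(uv,.092,C)[:,:2]; rect=cv2.minAreaRect((W*1e3).astype(np.float32)); print(rect)
cv2.imwrite("pics/w4c.png",cv2.resize(im[120:205,215:300,::-1],None,fx=6,fy=6,interpolation=cv2.INTER_CUBIC))
E
```

```text
[ 227  138   59   59 1750]
disc [ 0.47776796 -0.3197247 ] 0.037359713097226806 137
[np.float64(-148.0), np.float64(-147.0), np.float64(-147.0), np.float64(-146.0), np.float64(-144.0), np.float64(-141.0), np.float64(-140.0), np.float64(-138.0), np.float64(-137.0), np.float64(-137.0), np.float64(-136.0), np.float64(-28.0), np.float64(-28.0), np.float64(-27.0), np.float64(-25.0), np.float64(-23.0), np.float64(-22.0), np.float64(-20.0), np.float64(-18.0), np.float64(-16.0), np.float64(-14.0), np.float64(-12.0), np.float64(-12.0), np.float64(96.0), np.float64(97.0), np.float64(99.0), np.float64(100.0), np.float64(102.0), np.float64(104.0), np.float64(106.0), np.float64(107.0), np.float64(108.0), np.float64(108.0)]
lug phase -19.952709373702053 [np.float64(-20.4), np.float64(102.8)]
handle [246 157  19  28 475]
361 [ 0.47415031 -0.31857911  0.09410379]
top uv [255.45706371 174.3434903 ] [[ 0.47452531 -0.31872996  0.092     ]]
((471.9353332519531, -318.4603576660156), (20.63114356994629, 27.729631423950195), 72.10709381103516)
```

View pics/w4c.png

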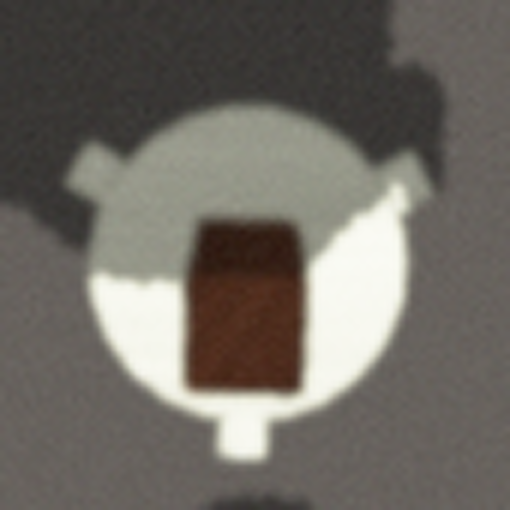

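```bash
python3 - <<'E'
from h import *
q=down(np.radians(161)); x,y=0.477,-0.3193
r.move_straight([x,y,0.14],q,speed=0.2)
print(r.move_straight([x,y,0.079],speed=0.1,max_force=12), r.read_state()["eef_pos"])
command_gripper(0.0,90); s=r.read_state(); print(s["grip_width"],s["eef_pos"],s["contact_force"],s["torque"])
r.move_straight([x,y,0.24],speed=0.15); r.hold(0.2); s=r.read_state(); print(s["contact_force"],s["torque"],s["grip_width"],s["time_s"])
snap("wrist","w5"); snap("scene","s5")
a=cv2.imread("pics/s5.png"); b=cv2.imread("pics/w5.png"); cv2.imwrite("pics/c5.png",np.hstack([cv2.resize(a[80:240,130:300],(383,360)),cv2.resize(b,(410,360))]))
E
```

```text
False [ 0.47738491 -0.31962725  0.07967791]
0.022984356518137385 [ 0.47725896 -0.31933316  0.07959704] [-0.43866916  2.36496194  4.20953763] [ 0.0587813   0.11089401 -0.01139986]
[ 0.11484838  0.23805993 -3.40919189] [ 0.01813789 -0.03240304  0.04316281] 0.022759167419659197 14.125
```

View pics/c5.png

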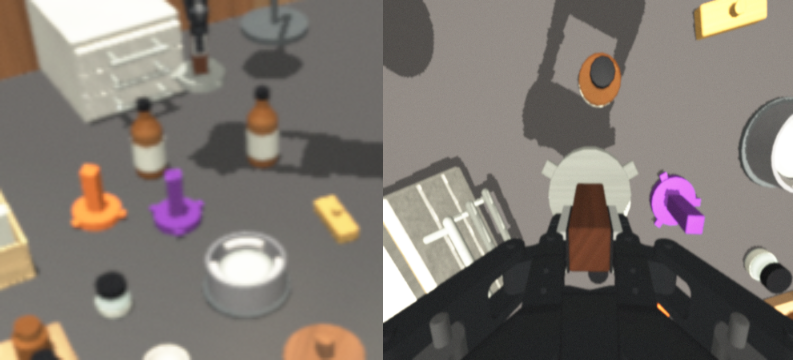

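The tamper is held upright with both bottles standing. I'll measure how it sits in the tool frame.

```bash
cat > held.py <<'E'
from h import *
def held(f,h):
    z=np.load(f);im=z["im"]; m=optics.camera_model("wrist"); K=np.array(m["K"]);T=np.array(m["tool_from_camera"])
    H,S,V=cv2.split(cv2.cvtColor(im,cv2.COLOR_RGB2HSV))
    mm=((S<45)&(V>140)).astype(np.uint8); mm[235:]=0; mm[:,:170]=0; mm[:,345:]=0
    n,l,st,ce=cv2.connectedComponentsWithStats(mm); k=l[175,256]; mm=(l==k).astype(np.uint8); print(st[k])
    c=max(cv2.findContours(mm,cv2.RETR_EXTERNAL,cv2.CHAIN_APPROX_NONE)[0],key=cv2.contourArea)[:,0].astype(float)
    c=c[(c[:,1]<210)]
    d=(T[:3,:3]@np.linalg.inv(K)@np.c_[c,np.ones(len(c))].T).T
    def pl(zt): return T[:3,3]+d*((zt-T[2,3])/d[:,2])[:,None]
    P=pl(h-.016)[:,:2]  # disc top
    keep=(c[:,1]<195); E=np.array([0.,0.])
    for _ in range(10):
        dd=np.linalg.norm(P-E,axis=1); kk=(abs(dd-.0375)<.003)&keep; E,rad=circfit(P[kk])
    print("disc in tool (mm)",E*1e3,rad*1e3,kk.sum())
    P=pl(h-.014)[:,:2]; dd=np.linalg.norm(P-E,axis=1); an=np.degrees(np.arctan2(*(P-E).T[::-1])); 
    for c0 in (60,-60):
        k=(dd>.0425)&(dd<.05)&(abs(an-c0)<20); print(c0,an[k].mean() if k.any() else None,k.sum())
    return E
E
python3 -c "
from held import *
held('w5.npz',0.0796)"
```

```text
[  170     0   175   235 20868]
disc in tool (mm) [ 64.34975819 -15.1086323 ] 38.03929106725605 107
60 63.56435554963511 17
-60 -67.33027717305508 33
```

```bash
sed -i 's/mm=((S<45)&(V>140)).astype(np.uint8);/m3=np.indices(V.shape); D=z["d"]; Q=np.stack([(m3[1]-K[0,2])\/K[0,0]*D,(m3[0]-K[1,2])\/K[1,1]*D,D],-1)@T[:3,:3].T+T[:3,3]; mm=((Q[...,2]>0.04)\&(Q[...,2]<0.10)\&(D>0)).astype(np.uint8);/' held.py
python3 -c "
from held import *
held('w5.npz',0.0796)"
```

```text
[ 198  156  121   74 5458]
disc in tool (mm) [ 2.41962059 -0.23553545] 37.513521593483496 109
60 60.763069191640625 24
-60 -60.3424164945687 23
```

```bash
python3 - <<'E'
from h import *
for f in ("w5",):
    z=np.load(f+".npz"); m=optics.camera_model("wrist"); K=np.array(m["K"]);T=np.array(m["tool_from_camera"]); D=z["d"]; v,u=np.indices(D.shape)
    Q=np.stack([(u-K[0,2])/K[0,0]*D,(v-K[1,2])/K[1,1]*D,D],-1)@T[:3,:3].T+T[:3,3]
    k=(Q[...,2]>0.045)&(Q[...,2]<0.085)&(np.hypot(Q[...,0]-.0024,Q[...,1])<.034)&(Q[...,0]>.018)
    q=Q[k]; A=np.c_[q[:,:2],np.ones(len(q))]; s=np.linalg.lstsq(A,q[:,2],rcond=None)[0]; print(len(q),s, np.degrees(s[:2]), "rms",np.std(q[:,2]-A@s))
    M=Ro.from_quat(z["q"]).as_matrix(); print(M.round(4)); 
    # table plane in same frame for reference
    t=(Q[...,2]>0.2)&(u>300)&(u<440)&(v<150)&(v>90); q=Q[t]; A=np.c_[q[:,:2],np.ones(len(q))]; s=np.linalg.lstsq(A,q[:,2],rcond=None)[0]; print("table",s,np.degrees(s[:2]))
E
```

```text
1593 [-0.00413667 -0.00111578  0.06381472] [-0.23701381 -0.06392959] rms 0.000625416985750674
[[-9.455e-01  3.256e-01 -1.100e-03]
 [ 3.256e-01  9.455e-01  1.000e-03]
 [ 1.400e-03  6.000e-04 -1.000e+00]]
table [0.00130267 0.0018508  0.2393122 ] [0.07463733 0.1060429 ]
```

The tamper is level and aligned in the grip. Before inserting it I'll look at the press again at the insertion yaw, so that any camera bias cancels.

```bash
python3 - <<'E'
from h import *
yaw=np.radians(125.8); q=down(yaw); tx=np.array([np.cos(yaw),np.sin(yaw)])
p=np.array([0.560,-0.016])-0.095*tx
s0=r.read_state()["eef_pos"]
r.move_straight([s0[0],s0[1],0.25]);  r.reach([*p,0.24],q); r.hold(0.2); snap("wrist","w6"); s=r.read_state(); print(s["time_s"],s["eef_pos"],s["joint_positions"])
E
```

```text
15.7583 [ 0.61530125 -0.09428002  0.24011183] [-2.75030051e-01  5.34823693e-01  1.26036809e+00 -1.27046237e-04
  1.34626258e+00 -8.98283887e-01]
```

View pics/w6.png

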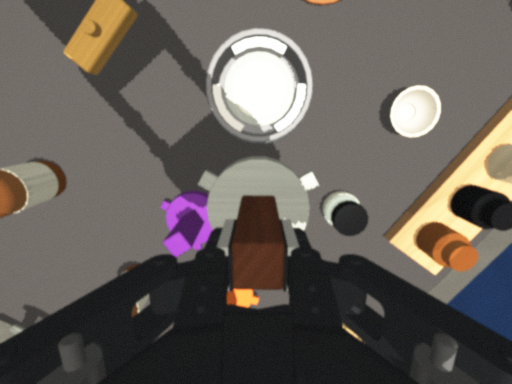

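The press is at (260,85) with gaps at the bottom, upper left and upper right. The held tamper's lugs point the same ways. I'll measure the press centre and angle in this view.

```bash
python3 - <<'E'
from h import *
from held import held
from scipy.optimize import least_squares
E6=held('w6.npz',0.0798)
z=np.load("w6.npz");im=z["im"];C=cam("wrist",(z["p"],z["q"])); P=cloud(z["d"],C)
g=cv2.GaussianBlur(cv2.cvtColor(im,cv2.COLOR_RGB2GRAY),(0,0),0.7).astype(np.float32)
R=P[20:150,195:325].reshape(-1,3); rim=R[(R[:,2]>.0565)&(R[:,2]<.066)]; print("rim depth",circfit(rim),len(rim),np.median(rim[:,2]))
c0,_=circfit(rim)
def samp(X):
    uv=proj(X,C).astype(np.float32); return cv2.remap(g,uv[:,:1],uv[:,1:],cv2.INTER_LINEAR).ravel()
for it in range(2):
  ends=[]
  for gi in range(3):
   for sg in (-1,1):
    for rr in (.0435,.0455,.0475):
     mid=66+120*gi+sg*24.; a=np.radians(np.arange(mid-14,mid+14,.25)); X=np.c_[c0[0]+rr*np.cos(a),c0[1]+rr*np.sin(a),np.full(len(a),.052)]
     v=samp(X); th=(v[:8].mean()+v[-8:].mean())/2; k=np.where(np.diff(np.sign(v-th)))[0]; k=k[np.argmin(abs(k-len(a)/2))]; ends.append((*X[k,:2],gi,sg))
  def res(p):
    o=[]
    for x,y,gi,sg in ends:
        ang=p[2]+gi*2*np.pi/3+sg*np.radians(25)+0; o.append(-(x-p[0])*np.sin(ang)+(y-p[1])*np.cos(ang)+sg*p[3])
    return np.array(o)
  f=least_squares(res,[*c0,np.radians(66),0]); print("ends",f.x[:2],np.degrees(f.x[2]),f.x[3]*1e3,np.round(f.fun*1e3,1)); c0=f.x[:2]
M=Ro.from_quat(z["q"]).as_matrix(); t=z["p"]
print("tamper centre xy measured",(t+M@np.r_[E6,0.065])[:2])
# outer rim by Otsu contour, radius 56.5 at z=.060
H,S,V=cv2.split(cv2.cvtColor(im,cv2.COLOR_RGB2HSV))
# radial inner-ledge edge (r 41.5 at .052) bright-dark
EOF=0
E
```

```text
[ 198  156  121   74 5454]
disc in tool (mm) [ 1.89974118 -0.22448598] 37.63012320820927 109
60 60.658351144169664 24
-60 -60.268836826569924 23
rim depth (array([ 0.55996339, -0.01653871]), np.float64(0.05297468961748628)) 1969 0.059611241188683724
ends [ 0.55971422 -0.01627781] 65.75263358698928 1.3806720032371351 [ 0.3  0.  -0.1 -0.4 -0.5 -0.1  0.3  0.4  0.  -0.9 -0.1  1.1 -0.  -0.4
 -0.6  0.7  0.1  0. ]
ends [ 0.55974178 -0.01620569] 65.78169380748761 1.3581509905271785 [ 0.3  0.2 -0.2 -0.5 -0.4 -0.1  0.4  0.3  0.1 -1.1 -0.   1.2 -0.1 -0.4
 -0.6  0.9  0.1  0. ]
tamper centre xy measured [ 0.61397979 -0.09305204]
```

Measured in the same frame, the press is at (0.5597, -0.0163) with a gap angle of 65.8°. Both wrist views agree. The tamper sits about 2 mm along +x in the tool, so I'll compensate for that and insert with force guards.

```bash
cat > ins.py <<'E'
from h import *
c=np.array([0.5598,-0.0163]); e=np.array([1.8e-3,-0.2e-3]); Y0=125.5
def tcp(yawdeg):
    a=np.radians(yawdeg); M=Ro.from_quat(down(a)).as_matrix(); return c-(M@np.r_[e,0])[:2]
def st(l=""):
    s=r.read_state(); print(l,"t",round(s["time_s"],2),"p",s["eef_pos"].round(4),"F",np.round(s["contact_force"],1),"M",np.round(s["torque"],2),"g",round(s["grip_width"],4)); return s
E
python3 - <<'E'
from ins import *
p=tcp(Y0); q=down(np.radians(Y0))
r.move_straight([*p,0.18],q,speed=0.15); r.hold(0.3); st("above")
print(r.move_straight([*p,0.125],speed=0.06,max_force=8)); st("in gap")
snap("wrist","w7"); snap("side","d7"); snap("scene","s7")
a=cv2.imread("pics/d7.png")[150:260,210:340]; b=cv2.imread("pics/s7.png")[130:240,180:310]; cv2.imwrite("pics/c7.png",cv2.resize(np.hstack([a,b]),None,fx=3,fy=3,interpolation=cv2.INTER_CUBIC))
E
```

```text
above t 16.95 p [ 0.5613 -0.0181  0.1802] F [ 0.4  0.5 -3.1] M [-0.04 -0.02  0.01] g 0.0229
False
in gap t 18.02 p [ 0.5613 -0.0177  0.1254] F [-0.2 -0.7 -3.8] M [ 0.03  0.   -0.01] g 0.0232
```

View pics/c7.png

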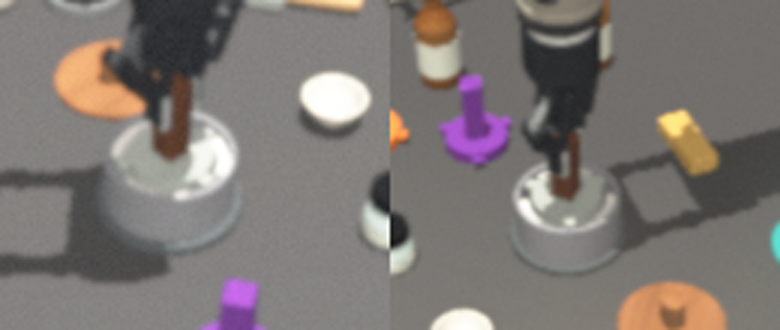

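View pics/w7.png

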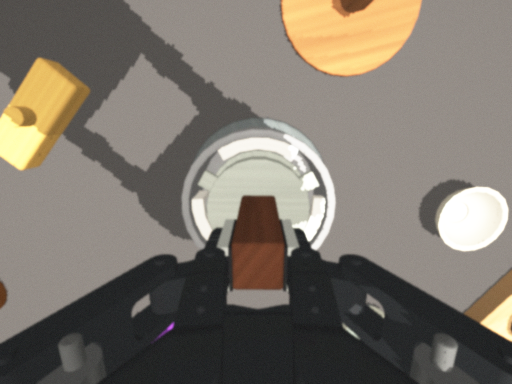

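The lugs at (212,180) and (308,182) line up with the gaps and touch nothing. Next I'll press down.

```bash
python3 - <<'E'
from ins import *
p=tcp(Y0)
print(r.move_straight([*p,0.116],speed=0.03,max_force=18)); st("contact")
print(r.move_straight([*p,0.108],speed=0.02,max_force=20)); st("mid")
print(r.move_straight([*p,0.1015],speed=0.01,max_force=14)); st("bottom")
r.hold(0.2); st(); snap("wrist","w8")
E
```

```text
False
contact t 18.62 p [ 0.5616 -0.0177  0.1165] F [ 0.4 -0.3  2.8] M [-0.04 -0.16  0.05] g 0.0231
False
mid t 19.17 p [ 0.5615 -0.0177  0.1086] F [-0.1  0.7  7.1] M [ 0.08 -0.01  0.03] g 0.0231
False
bottom t 19.97 p [ 0.5617 -0.0178  0.1033] F [-2.2 -0.7 14.5] M [ 0.08  0.55 -0.02] g 0.0233
 t 20.17 p [ 0.5617 -0.0178  0.1033] F [-2.  -0.  16.2] M [0.12 0.59 0.03] g 0.0232
```

View pics/w8.png

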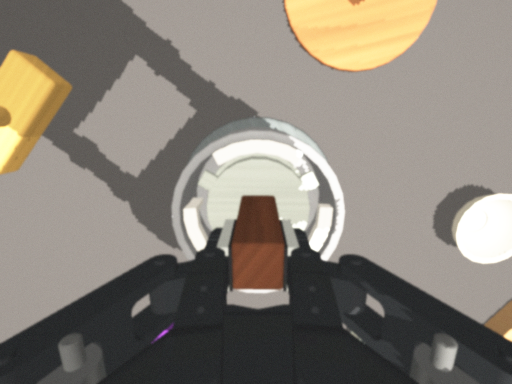

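```bash
cat > tilt.py <<'E'
from h import *
def tilt(f):
    z=np.load(f+".npz"); m=optics.camera_model("wrist"); K=np.array(m["K"]);T=np.array(m["tool_from_camera"]); D=z["d"]; v,u=np.indices(D.shape)
    Q=np.stack([(u-K[0,2])/K[0,0]*D,(v-K[1,2])/K[1,1]*D,D],-1)@T[:3,:3].T+T[:3,3]
    k=(Q[...,2]>0.055)&(Q[...,2]<0.075)&(np.hypot(Q[...,0]-.0024,Q[...,1])<.034)&(Q[...,0]>.018)
    q=Q[k]
    M=Ro.from_quat(z["q"]).as_matrix(); w=q@M.T+z["p"]
    for nm,x in (("tool",q),("world",w)):
        cc=x[:,:2].mean(0); A=np.c_[x[:,:2]-cc,np.ones(len(x))]; s=np.linalg.lstsq(A,x[:,2],rcond=None)[0]; print(f,nm,len(x),"slope deg",np.degrees(s[:2]).round(2),"z",s[2].round(4))
    print(" tool tilt deg",np.degrees(M[:2,2]).round(2))
E
python3 -c "
from tilt import *
for f in ('w5','w6','w7','w8'): tilt(f)"
```

```text
w5 tool 1571 slope deg [ 0.02 -0.06] z 0.0637
w5 world 1571 slope deg [-0.02  0.11] z 0.1756
 tool tilt deg [-0.06  0.06]
w6 tool 1569 slope deg [-0.03 -0.13] z 0.0637
w6 world 1569 slope deg [0.09 0.08] z 0.1764
 tool tilt deg [ 0.   -0.01]
w7 tool 1566 slope deg [ 0.09 -0.05] z 0.0636
w7 world 1566 slope deg [ 0.15 -0.05] z 0.0618
 tool tilt deg [ 0.06 -0.01]
w8 tool 1574 slope deg [-0.16  0.09] z 0.0636
w8 world 1574 slope deg [-0.03  0.05] z 0.0397
 tool tilt deg [ 0.14 -0.03]
```

The tamper is bottomed out: its underside is at about 24 mm and level within 0.2°, at 16 N. Now the clockwise turn.

```bash
python3 - <<'E'
from ins import *
for i,y in enumerate(np.arange(Y0-7,Y0-64,-7)):
    r.reach([*tcp(y),0.1020],down(np.radians(y))); s=st(f"{Y0-y:.0f}")
    if abs(s["torque"][2])>1.5 or np.linalg.norm(s["contact_force"])>45: print("STOP"); break
r.hold(0.2); st("end"); snap("wrist","w9")
from tilt import tilt; tilt("w9"); M=Ro.from_quat(r.read_state()["eef_rot"]).as_matrix(); print("yaw",np.degrees(np.arctan2(M[1,0],M[0,0])))
E
```

```text
7 t 20.47 p [ 0.5616 -0.0179  0.1034] F [-0.9  1.  12.4] M [ 0.04  0.18 -0.07] g 0.0228
14 t 20.72 p [ 0.5615 -0.0181  0.1034] F [-0.7 -0.1 10.4] M [ 0.06  0.1  -0.04] g 0.023
21 t 20.97 p [ 0.5614 -0.0182  0.1034] F [-0.3  0.2 10.7] M [ 0.01  0.09 -0.01] g 0.0231
28 t 21.22 p [ 0.5612 -0.0182  0.1034] F [-0.1 -0.8 12.3] M [ 0.02  0.08 -0.04] g 0.023
35 t 21.47 p [ 0.561  -0.0183  0.1034] F [-0.3  0.4 10.1] M [ 0.    0.09 -0.08] g 0.0233
42 t 21.72 p [ 0.5608 -0.0183  0.1034] F [-0.7 -1.  11.6] M [ 0.03  0.06 -0.1 ] g 0.023
49 t 21.97 p [ 0.5606 -0.0183  0.1034] F [-0.3 -0.4 11.5] M [-0.08  0.06 -0.06] g 0.0231
56 t 22.22 p [ 0.5604 -0.0183  0.1034] F [ 0.  -0.8 11.7] M [ 0.02  0.02 -0.04] g 0.0228
63 t 22.47 p [ 0.5602 -0.0182  0.1034] F [-1.1 -0.2 11.8] M [-0.06  0.01 -0.06] g 0.0227
end t 22.67 p [ 0.5602 -0.0182  0.1034] F [ 0.  -0.8 11.5] M [ 0.04  0.07 -0.07] g 0.023
w9 tool 1587 slope deg [ 0.08 -0.03] z 0.0636
w9 world 1587 slope deg [ 0.18 -0.12] z 0.0398
 tool tilt deg [ 0.19 -0.03]
yaw 62.49387433011801
```

View pics/w9.png

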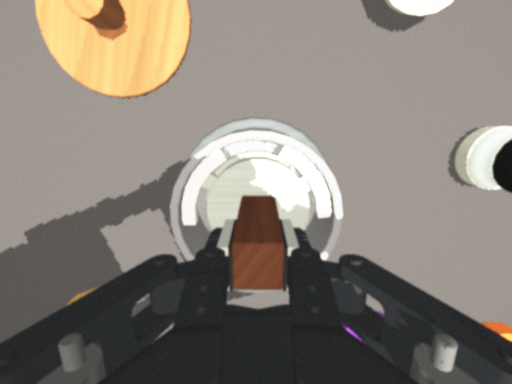

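It turned 63° with the yaw moment staying within 0.1 N m, and it is still level. I'll ease up until the lugs meet the ledges, then let go.

```bash
python3 - <<'E'
from ins import *
p=tcp(62.5)
print(r.move_straight([*p,0.1105],speed=0.02,max_force=17)); st("eased")
snap("wrist","w10"); 
from tilt import tilt; tilt("w10")
command_gripper(0.05); st("open"); r.hold(0.2)
s=r.read_state()["eef_pos"]; print(r.move_straight([s[0],s[1],0.24],speed=0.12,max_force=10)); st("up")
r.hold(0.3); snap("wrist","w11"); snap("side","d11"); snap("scene","s11"); st()
E
```

```text
True
eased t 23.11 p [ 0.5603 -0.0182  0.1094] F [ 1.2 -0.2  0.5] M [-0.04 -0.03  0.  ] g 0.023
w10 tool 1597 slope deg [-0.03 -0.02] z 0.0636
w10 world 1597 slope deg [ 0.2  -0.01] z 0.0458
 tool tilt deg [ 0.17 -0.02]
open t 23.53 p [ 0.5602 -0.0182  0.1096] F [-0.5  0.1  0.4] M [ 0.03  0.04 -0.01] g 0.0498
False
up t 24.97 p [ 0.56   -0.0182  0.2392] F [ 0.5  0.  -0.7] M [0.02 0.01 0.04] g 0.05
 t 25.42 p [ 0.5604 -0.0182  0.2399] F [-0.  -0.1  0.4] M [-0.03  0.01 -0.02] g 0.05
```

View pics/w11.png

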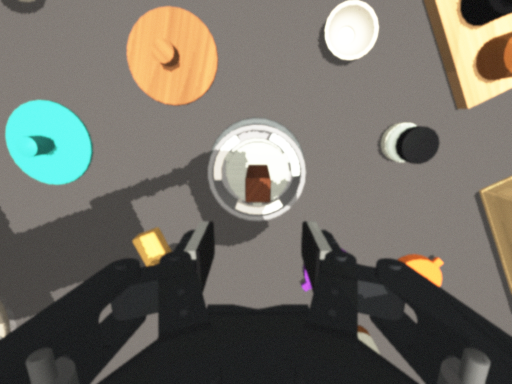

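Now free of the gripper, the tamper stands in the press at (258,180). I'll check its height, level and yaw, the cover, and the bystanders against the first pictures.

```bash
python3 - <<'E'
from h import *
z=np.load("w11.npz");im=z["im"];C=cam("wrist",(z["p"],z["q"]));P=cloud(z["d"],C)
V=im.max(-1)
c=np.array([.5598,-.0163]); d=np.hypot(*(P[...,:2]-c).transpose(2,0,1))
k=(d<.036)&(P[...,2]>.03)&(P[...,2]<.062); q=P[k]; A=np.c_[q[:,:2]-c,np.ones(len(q))]; s=np.linalg.lstsq(A,q[:,2],rcond=None)[0]; rs=q[:,2]-A@s; kk=abs(rs)<.003; s=np.linalg.lstsq(A[kk],q[kk,2],rcond=None)[0]
print("disc top z",s[2],"slope deg",np.degrees(s[:2]),len(q))
h=(P[...,2]>.09)&(d<.03); uv=np.argwhere(h)[:,::-1]; W=onplane(uv,.122,C)[:,:2]; print("handle top",P[h].mean(0),cv2.minAreaRect((W*1e3).astype(np.float32)), "tool yaw 62.5")
cc=np.array([.53,.15]); d2=np.hypot(*(P[...,:2]-cc).transpose(2,0,1)); k=(d2<.06)&(P[...,2]<.012)&(P[...,2]>.003)&(im[...,0].astype(int)-im[...,2]>40); q=P[k]; A=np.c_[q[:,:2]-cc,np.ones(len(q))]; s=np.linalg.lstsq(A,q[:,2],rcond=None)[0]; print("cover",q.mean(0),"slope deg",np.degrees(s[:2]),len(q))
for n,a,b in (("scene","scene0","s11"),("side","side0","d11")):
    i0=np.load(a+".npz")["im"].astype(int);i1=np.load(b+".npz")["im"].astype(int)
    D=(abs(i0-i1).max(-1)>45).astype(np.uint8)
    print(n,[st[:5].tolist() for st in cv2.connectedComponentsWithStats(D)[2][1:] if st[4]>12])
a=cv2.imread("pics/d11.png");b=cv2.imread("pics/s11.png"); cv2.imwrite("pics/c11.png",cv2.resize(np.hstack([a[100:340,140:400],b[100:340,140:400]]),None,fx=1.5,fy=1.5))
cv2.imwrite("pics/w11c.png",cv2.resize(z["im"][105:235,190:320,::-1],None,fx=4,fy=4,interpolation=cv2.INTER_CUBIC))
E
```

```text
disc top z 0.04597576375946256 slope deg [-0.09978499 -0.13896747] 1950
handle top [ 0.56499628 -0.00617754  0.29085717] ((507.4208679199219, -109.29922485351562), (247.06324768066406, 305.530517578125), 62.35469436645508) tool yaw 62.5
cover [0.53251974 0.1498033  0.00579822] slope deg [-0.07982137 -0.06926959] 6381
scene [[267, 0, 68, 26, 705], [337, 0, 20, 15, 158], [392, 0, 46, 88, 3054], [486, 0, 26, 8, 94], [402, 3, 110, 227, 9796], [316, 12, 19, 18, 145], [248, 17, 22, 14, 149], [209, 19, 48, 56, 1647], [252, 31, 39, 37, 381], [218, 64, 9, 10, 43], [226, 75, 16, 16, 143], [361, 81, 13, 22, 100], [221, 89, 6, 7, 13], [404, 89, 29, 28, 624], [367, 91, 13, 21, 178], [221, 97, 26, 7, 69], [386, 99, 19, 20, 211], [357, 100, 7, 22, 91], [229, 103, 18, 5, 39], [209, 104, 52, 52, 1147], [380, 121, 16, 12, 65], [434, 142, 14, 11, 74], [422, 144, 7, 4, 16], [351, 146, 6, 13, 39], [414, 147, 19, 21, 76], [395, 149, 17, 15, 103], [333, 156, 66, 50, 1094], [439, 161, 7, 6, 14], [375, 163, 26, 13, 155], [274, 171, 40, 27, 272], [221, 178, 42, 30, 727], [419, 197, 24, 30, 227], [274, 198, 18, 6, 29], [256, 224, 36, 28, 787], [409, 228, 53, 61, 1271]]
side [[34, 0, 55, 87, 3434], [110, 0, 38, 60, 1440], [154, 0, 114, 62, 2582], [266, 0, 10, 8, 59], [271, 0, 26, 54, 982], [250, 52, 41, 35, 910], [255, 84, 29, 9, 150], [16, 90, 38, 22, 218], [45, 97, 25, 9, 77], [238, 102, 60, 50, 1381], [10, 109, 46, 34, 750], [19, 113, 129, 87, 2817], [14, 144, 27, 18, 139], [0, 160, 10, 4, 29], [228, 163, 61, 53, 1855], [0, 164, 6, 4, 15], [0, 170, 26, 37, 691], [64, 176, 196, 70, 5879], [0, 221, 8, 21, 114], [46, 226, 28, 32, 233], [0, 246, 36, 18, 295], [0, 255, 10, 10, 38], [229, 292, 41, 44, 1058]]
```

View pics/c11.png

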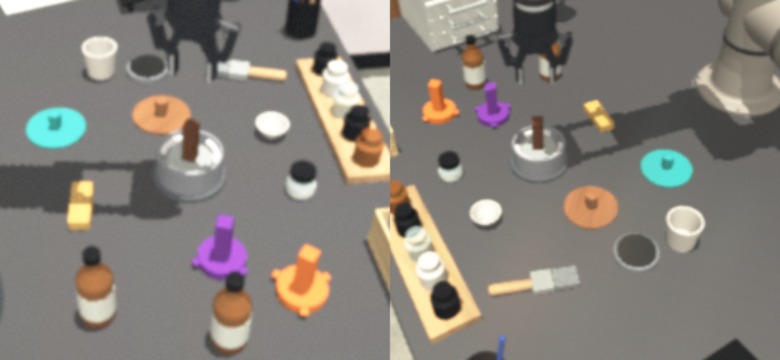

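View pics/w11c.png

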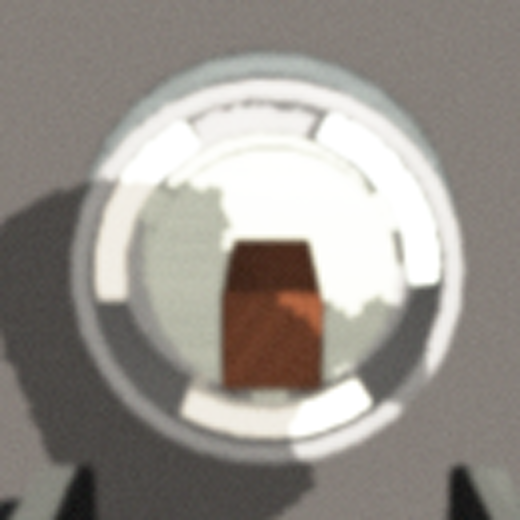

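The gaps are empty, so the lugs are under the ledges. The disc top is at 46.0 mm, which puts the underside at 30.0 mm, the locked height. It is level within 0.2°. I see no change at the bystanders, so I'm handing the job in.

```bash
python3 -c "
from h import *
r.finish_job(); print(r.read_state()['time_s'])"
```

```text
the job is handed in; nothing more can be done
the job is handed in; nothing more can be done
```

The tamper is locked down in the press, and the wooden cover lies flat and right way up on the table at (0.53, 0.15), clear of the press. I handed the job in at about 25 s; no verdict was reported.

**What I did:** I lifted the cover off by its knob and set it down. I then stood the steel tamper in the press with its lugs in the gaps and pressed it down to about 24 mm at about 16 N. From there I turned it 63° clockwise, eased up until the lugs met the ledges, let go and moved clear.

**Last checks:**
- **Tamper:** after release the underside is at 30.0 mm, the locked height, and level within about 0.2°. The gaps are empty, so the lugs are under the ledges.
- **Cover:** flat on the table within about 0.1°.
- **Other things:** the before-and-after pictures show no changes at the bystanders or look-alikes in the side view. In the scene view the arm hid one bottle, so that one rests on the side view alone.

**What disagreed:**
- The scene and side cameras differed by 5–10 mm in position, so I used the wrist camera.
- At the bottom of the push the moment was 0.6 N m, but it fell away as the turn began, and the disc measured level throughout.
- A last automatic check of the handle's direction failed because it picked up the gripper as well. The turn angle therefore rests on the arm's own reading and the picture.

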